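# Clip the round hall light into its three clips

### The arm

A 6-joint arm with a two-finger parallel gripper is mounted at the origin on the work surface. World frame = base frame: x ahead of the robot, y to its left, z up, the work surface at z = 0. Lengths are in m, angles in degrees, forces in N, time in s.
With the tool pointing down it reaches from about 0.3 to 0.75 m from the base axis. Payload 8.5 kg.
Tool frame: the origin (TCP) lies on the centre line of the jaws, within the pads' length; the fingertips stand 19 mm ahead of it and the grasp point (between the pads) is the TCP; z points along the fingers, x is the direction in which the jaws open and shut, and the axes are right-handed (so a half turn about z gives the same grasp; the last joint's range is limited). The gripper opens to 85 mm and grips with 20 to 120 N. Pads are 22 mm wide; open, the fingers measure 114 mm over their backs; the gripper's body (76 mm by 85 mm) begins 54 mm behind the grasp point. The pads swing forward as they close: fully open they stand 13 mm farther back than shut.
Start: joints at [59.399, 21.807, 74.336, -0, 83.858, -12.336], TCP at [0.172, 0.522, 0.212] pointing down, gripper open.
Joint ranges: [-178.18, 178.18], [-50.72, 133.34], [12.68, 142.11], [-81.47, 261.47], [9.98, 163.14], [-165.26, 165.26]. Speed limits (degrees/s): [136.94, 136.94, 180, 180, 180, 180].

### API

Orientations are given as a 3x3 rotation matrix whose columns are the frame's x, y, z axes.
In Python, from rig import env, cams, order gives the robot as it stands.
- The arm moves only by the tool step_arm, never from a script. Its argument "steps" is a list of rows, each an object with "xyz": the shift along the tool's x, y, z normalised to -1 to 1, where 1 is 0.04 m, a list of three; "turn": the turn, a rotation vector about the tool's x, y, z normalised to -1 to 1, where 1 is 0.08 rad, a list of three; "gripper": the gripper command: -1 is shut, 1 is fully open, values between are in proportion. A call has 1 to 20 rows; each row shifts and turns the commanded pose from where the row before left it, along the tool's axes as they then stand; what a row does not reach is not made up. A row lasts 1/12 s, in which the tool goes at most 41.7 mm and 7.16 degrees, less where a joint would pass 70% of its speed; a pose out of reach is approached as far as the arm can. A call with a number of a shift or a turn outside -1 to 1 is refused whole. A call with a gripper value outside its range is refused whole. The fingers move at their own pace and stop on an object; "squeeze" is the grip in N (left out, the last holds). Time passes only in rows, so rows that do not move let the fingers close. It gives the time, the measured TCP pose, the force and the opening at its end, in the units of the state.
- env.observe(): the state, without advancing time (a new reading comes with each control period).
- cams.get_image(name): name is "scene" or "top" or "wrist"; returns (picture, depth): 480x640x3 uint8, red, green, blue; 480x640 float32, m along the optical axis (not along the pixel's ray), 0 where there is no reading.
- cams.camera_info(name): a dict with "fx", "fy", "cx", "cy" (pixels), "extrinsics" (4x4, takes a point from camera to world coordinates). Camera axes: x right, y down, z forward; pixel columns grow to the right and rows downward; lengths in m; the calibration is good to about 2 mm. A picture is of the moment at which its call begins: read the wrist's pose just before it. camera_info takes no time and is no camera call; for the wrist camera it gives the pose at the moment of the call.
- order.close_job(): hands the job in, once; it reports no verdict.
The state is a dict: "time_s": time; "q": joint angles; "qvel": joint speeds; "joint_efforts": joint torques, N m; "position": TCP position; "tool_rot": TCP orientation; "ft_force": force on the tool from outside, world axes, zero at the start; "wrist_torque": the same for the moment, N m; "grip_width": finger opening in m.
Only numpy, scipy, OpenCV 4.12 (cv2) and the standard library are available. Lean on these libraries where they do the work, as an engineer would, in place of code of your own. Each camera call takes 0.05 s, during which the arm holds its last target. There are 200 camera calls.

### The job

Fit the round hall light, lens up, to the underside of the key shelf lying upside down on the bench: set its front edge down in front of the two fixed clips with its back edge up on the spring catch, push it forward under the lips of both fixed clips until it is firmly bedded on both, then press its back edge down until the spring catch snaps over the rim and the light sits flat. Push firmly but never force it, let go, and leave the other things on the bench alone.

Things in the scene. Friction and masses are not known exactly. Their poses are not given: they have to be found in the camera images.
- light_center (a point): Centre (14.5 mm above its underside) of the round hall light, loose, white plastic, about 130 g, upright on the bench at first. Round body 58 mm in diameter on a flange 72 mm in diameter and 5 mm thick, 29 mm high in all, flange at the bottom. Its z axis points out of the lens. Grip it round the body, above the flange.
- nest (a point): Point on the upper face of the key shelf (fixed oak board 260 x 150 x 18 mm, this face 18 mm above the bench) over which the light's centre lies, within 4 mm, when fitted. +x points from the spring catch to the fixed clips (the way the light is pushed home), z up. On the board stand two cup hooks 28 mm high, 107 mm either way along y.
- clip_l: Left fixed steel clip, 50 degrees left of the nest's +x. Origin: its screw, on the board 52 mm from the nest; its x points away from the nest. Upright stop 14 mm wide, 12.5 mm high, face nominally 36 mm from the nest; a lip on top reaches 4 mm inward, its underside 10.5 mm above the board, so that the flange can enter tilted, back edge up by up to 0.23 rad.
- clip_r: Right fixed clip, mirror image of the left. Both slotted, screwed tight: each stop may sit up to 2 mm nearer or farther than nominal, which poses do not show: feel for it. Firmly bedded means 2.5 N or more on each clip at once, as a level push of 9 to 12 N, sideways force near nil, held for half a second gives. Over 11 N on a clip bends it (a push of 16 N, or 9 N while only one bears).
- catch: Guide of the spring catch, origin on the board 54 mm from the nest towards -x, axes as the nest's. In it a bent steel strip 24 mm wide: upright leg, face 31.8 mm from the nest; nose 30.3 mm from it, 8 mm above the board; then a ramp rising outward at 40 degrees to a flat top 16 mm above the board, 40 to 59 mm from the nest.
- dish: Blue ceramic ring dish, 96 mm in diameter, 22 mm high, with two keys lying in it. Origin under its centre. Leave alone.
- carabiner: Oval steel carabiner lying flat, 81 x 55 mm, 9 mm thick. Origin under its centre. Leave alone.
- bell: Red plastic bicycle bell with thumb lever, 56 mm in diameter, 41 mm high. Origin under its centre. Leave alone.
- catch_top (a point): Middle of the strip's flat top, 49 mm from the nest. The strip yields only outward, by up to 12 mm (0.9 N at first, 0.1 N more per mm). With the light bedded, its back edge lies on the ramp; 5 to 15 N down on the back of the light's top drives the rim past the nose, and the strip snaps over the flange and keeps pressing the light on to the clips. Over 30 N is forcing it.
Things that resemble listed ones, but are neither listed nor needed, are in the scene too. What is shaped like the part that bears light_center but green or purple is not meant.

How it is judged (in metres and radians):
On the way, in this order (a step that is already met when the one before it is completed fails the run):
1. pushed home under the lips, its back edge still up on the spring catch, the light bears with at least 2.5 N on each of the two fixed clips at once (contact force between light and clip_l above 2.5 N and contact force between light and clip_r above 2.5 N and horizontal distance between light_center and nest below 0.009 m and angle between light_center's own z axis and vertical between 0.09 and 0.3 rad), for 0.2 s.
2. the light is pressed down flat and the spring catch holds it against the clips (angle between light_center's own z axis and vertical below 0.035 rad and contact force between light and catch above 0.3 N and horizontal distance between light_center and nest below 0.006 m), for 0.2 s.
At the end, for the whole second after the job is handed in: The light sits lens up and flat (within 0.035 rad) on the board, its centre within 6 mm of the nest point and no more than 16.5 mm above the board face, touching both fixed clips and the spring catch, at rest and released (all of step 2 and contact force between light and clip_l above 0.1 N and contact force between light and clip_r above 0.1 N and z of light_center in the frame of nest below 0.0165 m and linear speed of light below 0.01 m/s).
It fails at once if a fixed clip is pressed with more than 11 N (contact force between light and clip_l above 11 N or contact force between light and clip_r above 11 N).
It fails at once if the light is forced on to the board and clips with more than 30 N (contact force between light and shelf above 30 N).
It fails at once if a bystander is moved more than 15 mm (distance of any of dish, carabiner, bell from where it was at the start of the episode above 0.015 m).
It also fails if it takes over 72 s, if anything falls off the work surface, if the arm or the gripper's body presses on something with over 40 N, if the wrist force passes 120 N, or if a joint passes its speed limit or range.

## Working session

There is one attempt and no reset: what is moved stays moved. The work goes in short steps, Python scripts to look and compute and a tool call to move; the robot and the scene stay as the last step left them, time stands still between calls to the robot, and variables do not carry over. Pictures are saved under pics/ and viewed, about 8 in all and at most 12, crops included, and the job is handed in when it is done.

Besides the shell and the picture viewer there is one more tool, called after "Emit:" as name([rows], argument=value, ...), one row to a line, values as JSON. step_arm: Moves the arm, as the interface text tells. Scaled input: -1 to 1 covers 0.04 m each way for a shift and 0.08 rad each way for a turn. Its arguments: {"type":"object","properties":{"steps":{"type":"array"},"squeeze":{"type":"number"}},"required":["steps"]}

```bash
mkdir -p pics; ls
cat > h.py <<'E'
import numpy as np, cv2
from rig import env, cams, order
def grab(n,save=None):
    im,d=cams.get_image(n); ci=cams.camera_info(n)
    if save: cv2.imwrite('pics/'+save,cv2.cvtColor(im,cv2.COLOR_RGB2BGR))
    return im,d,ci
def cloud(d,ci):
    v,u=np.indices(d.shape)
    p=np.stack([(u-ci['cx'])/ci['fx']*d,(v-ci['cy'])/ci['fy']*d,d],-1)
    E=np.array(ci['extrinsics']); return p@E[:3,:3].T+E[:3,3]
def ray(u,v,ci,z):
    E=np.array(ci['extrinsics']); r=E[:3,:3]@np.array([(u-ci['cx'])/ci['fx'],(v-ci['cy'])/ci['fy'],1]); o=E[:3,3]
    return o+r*(z-o[2])/r[2]
E
python3 - <<'E'
from h import *
print(env.observe())
for n in ('top','scene'):
    im,d,ci=grab(n,n+'1.png'); print(n,ci); np.savez('/tmp/'+n,im=im,d=d)
E
```

```text
pics
{'time_s': 0.0, 'q': array([ 5.93978319e+01,  2.18414165e+01,  7.43853307e+01,  9.38320540e-04,
        8.38587360e+01, -1.23359039e+01]), 'qvel': array([ 0.05272866,  0.06360162, -0.08688329, -0.02664701, -0.08869076,
        0.02019162]), 'joint_efforts': array([-3.67409402e-04, -4.48455405e+01, -2.31279337e+01, -2.67510868e-04,
        4.72618281e-03,  2.19969604e-05]), 'position': array([0.17221746, 0.52199878, 0.21130441]), 'tool_rot': array([[ 3.13434491e-01,  9.49609510e-01, -7.73534989e-04],
       [ 9.49608712e-01, -3.13435267e-01, -1.27587815e-03],
       [-1.45403917e-03, -3.34651346e-04, -9.99998887e-01]]), 'ft_force': array([-0.89357427, -0.15514964,  0.36172019]), 'wrist_torque': array([ 0.03582005,  0.0486648 , -0.03379605]), 'grip_width': 0.0854606758164032}
top {'fx': 436.1390298291548, 'fy': 436.1390298291548, 'cx': 329.77115395909397, 'cy': 237.27510094737704, 'extrinsics': array([[ 0.00253671, -0.98713353,  0.15987796,  0.39309991],
       [-0.99934393,  0.00327378,  0.03606938, -0.06858573],
       [-0.0361287 , -0.15986457, -0.98647759,  0.89399521],
       [ 0.        ,  0.        ,  0.        ,  1.        ]])}
scene {'fx': 532.538429069479, 'fy': 532.538429069479, 'cx': 328.8117243812248, 'cy': 239.44120896885855, 'extrinsics': array([[ 5.53077683e-01,  6.53610081e-01, -5.16622627e-01,
         1.18516628e+00],
       [ 8.33129680e-01, -4.33988857e-01,  3.42853625e-01,
        -4.81233895e-01],
       [-1.15878206e-04, -6.20038332e-01, -7.84571509e-01,
         1.03170803e+00],
       [ 0.00000000e+00,  0.00000000e+00,  0.00000000e+00,
         1.00000000e+00]])}
```

View pics/top1.png

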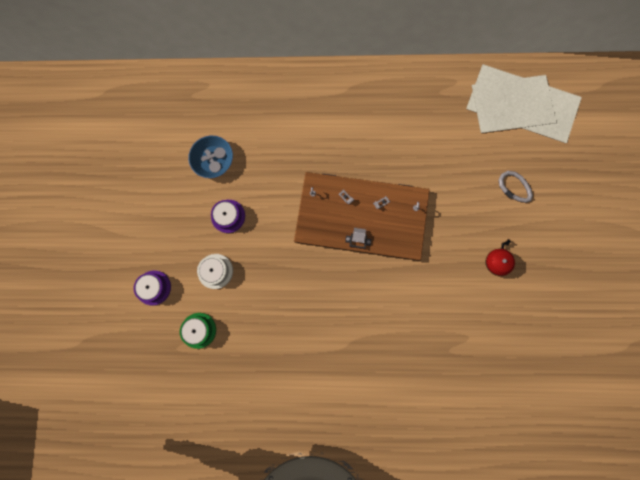

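View pics/scene1.png

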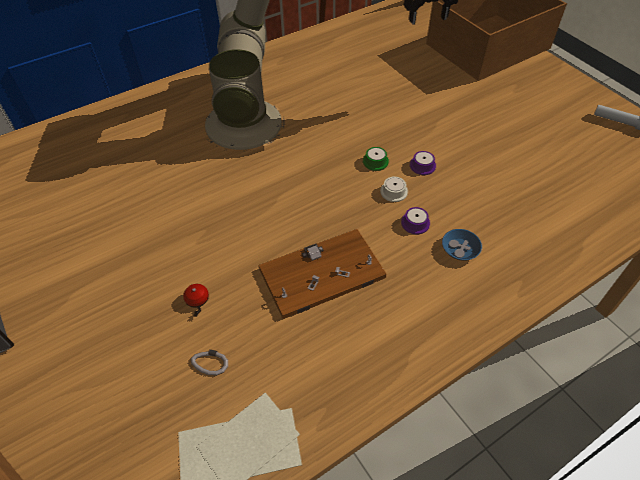

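Top view: white light at (215,271), board corners about (305,173) (429,187) (421,260) (296,243), clips at (346,197) and (382,203), catch at (359,238). The push direction is roughly away from the robot.

Run:
```python
from h import *
for n in ('top','scene'):
    z=np.load(f'/tmp/{n}.npz'); im,d=z['im'],z['d']; ci=cams.camera_info(n); P=cloud(d,ci)
    # heights by depth
    hsv=cv2.cvtColor(im,cv2.COLOR_RGB2HSV)
    white=((hsv[...,1]<60)&(hsv[...,2]>140)&(P[...,2]>.012)&(P[...,2]<.05)).astype(np.uint8)
    k,l,s,c=cv2.connectedComponentsWithStats(white)
    for i in range(1,k):
        if s[i,4]>60: print(n,'white',c[i].round(1),s[i,4],np.median(P[l==i],0).round(4), ray(*c[i],ci,.029).round(4))
    # board: dark red-brown, height .018
    m=((P[...,2]>.009)&(P[...,2]<.026)&(P[...,0]>.3)&(P[...,0]<.65)&(abs(P[...,1]+.1)<.2)&(hsv[...,1]>100)&(hsv[...,0]<25)).astype(np.uint8)
    m=cv2.morphologyEx(m,cv2.MORPH_CLOSE,np.ones((9,9)));m=cv2.morphologyEx(m,cv2.MORPH_OPEN,np.ones((5,5)))
    cs,_=cv2.findContours(m,cv2.RETR_EXTERNAL,cv2.CHAIN_APPROX_NONE); c=max(cs,key=cv2.contourArea)[:,0,:]
    W=np.array([ray(u,v,ci,.018)[:2] for u,v in c]).astype(np.float32)*1000
    r=cv2.minAreaRect(W); print(n,'board',r, 'z med',np.median(P[m>0][:,2]))
    # raised things above board
    q=(P[...,2]>.026)&(P[...,0]>.3)&(P[...,0]<.65)&(P[...,1]<.05)&(P[...,1]>-.26)
    k,l,s,c=cv2.connectedComponentsWithStats(q.astype(np.uint8))
    for i in range(1,k):
        if s[i,4]>3: print('raised',c[i].round(1),s[i,4],P[l==i].mean(0).round(4))
```

```text
top white [224.2 213.1] 407 [0.5841 0.179  0.0304] [0.5841 0.1794 0.029 ]
top white [358.3 236.5] 68 [ 0.5339 -0.0935  0.0343] [ 0.5348 -0.0942  0.029 ]
top white [211.2 270.1] 646 [0.4674 0.2002 0.0302] [0.4675 0.2009 0.029 ]
top white [146.9 286.7] 443 [0.4335 0.3289 0.0304] [0.4341 0.3295 0.029 ]
top white [193.5 330.9] 459 [0.3478 0.2301 0.0303] [0.3478 0.2305 0.029 ]
top board ((581.3908081054688, -100.99510192871094), (259.36895751953125, 152.30516052246094), 81.45240020751953) z med 0.01827285176809107
raised [311.4 190.6] 14 [ 6.264e-01 -1.000e-04  4.340e-02]
raised [349.5 200.3] 25 [ 0.6089 -0.077   0.0308]
raised [375.9 204.9] 26 [ 0.5992 -0.1303  0.0302]
raised [417.1 205.6] 18 [ 0.5943 -0.211   0.0424]
raised [358.6 236.2] 196 [ 0.534  -0.0947  0.0366]
raised [350.3 245.5] 6 [ 0.5166 -0.0782  0.0285]
raised [356.7 246.3] 9 [ 0.515  -0.0908  0.0276]
scene white [618.2 110.8] 75 [0.6005 0.9284 0.037 ] [0.5945 0.941  0.029 ]
scene white [375.9 153.3] 148 [0.3469 0.2302 0.0313] [0.345  0.2319 0.029 ]
scene white [423.8 157.6] 153 [0.4339 0.3282 0.0311] [0.431  0.3309 0.029 ]
scene white [394.8 184.1] 241 [0.4682 0.2015 0.0308] [0.4667 0.2025 0.029 ]
scene white [416.5 215.3] 197 [0.5833 0.1796 0.0311] [0.5818 0.1811 0.029 ]
scene board ((584.4959716796875, -102.50862121582031), (261.14959716796875, 156.33236694335938), 81.60233306884766) z med 0.01910116180548438
raised [312.8 250.8] 150 [ 0.5348 -0.0947  0.0324]
raised [368.7 257.5] 19 [ 6.273e-01 -2.000e-04  3.950e-02]
raised [336.7 269.4] 18 [ 0.6093 -0.0773  0.031 ]
raised [314.7 277.3] 24 [ 0.5996 -0.1312  0.0308]
raised [283.1 290.8] 18 [ 0.5971 -0.2119  0.0406]
```

Emit:
step_arm([
  {"xyz": [-0.38, 0.68, 0], "turn": [0, 0, 0], "gripper": 1},
  {"xyz": [-0.38, 0.68, 0], "turn": [0, 0, 0], "gripper": 1},
  {"xyz": [-0.38, 0.68, 0], "turn": [0, 0, 0], "gripper": 1},
  {"xyz": [-0.38, 0.68, 0], "turn": [0, 0, 0], "gripper": 1},
  {"xyz": [-0.38, 0.68, 0], "turn": [0, 0, 0], "gripper": 1},
  {"xyz": [-0.38, 0.68, 0], "turn": [0, 0, 0], "gripper": 1},
  {"xyz": [-0.38, 0.68, 0], "turn": [0, 0, 0], "gripper": 1},
  {"xyz": [-0.38, 0.68, 0], "turn": [0, 0, 0], "gripper": 1},
  {"xyz": [-0.38, 0.68, 0], "turn": [0, 0, 0], "gripper": 1},
  {"xyz": [-0.38, 0.68, 0], "turn": [0, 0, 0], "gripper": 1},
  {"xyz": [-0.38, 0.68, 0], "turn": [0, 0, 0], "gripper": 1},
  {"xyz": [-0.38, 0.68, 0], "turn": [0, 0, 0], "gripper": 1},
  {"xyz": [-0.38, 0.68, 0], "turn": [0, 0, 0], "gripper": 1},
  {"xyz": [-0.38, 0.68, 0], "turn": [0, 0, 0], "gripper": 1},
  {"xyz": [0, 0, 0], "turn": [0, 0, -0.7], "gripper": 1},
  {"xyz": [0, 0, 0], "turn": [0, 0, -0.7], "gripper": 1},
  {"xyz": [0, 0, 0], "turn": [0, 0, -0.7], "gripper": 1},
  {"xyz": [0, 0, 0], "turn": [0, 0, 0], "gripper": 1},
])

```text
time_s: 1.6
position: [0.4672, 0.2006, 0.2116]
tool_rot: [[0.149, 0.989, -0.001], [0.989, -0.149, -0.0], [-0.0, -0.001, -1.0]]
ft_force: [-0.0, 0.1, -0.6]
grip_width: 0.0855
```

```bash
cat >> h.py <<'E'
def st():
    o=env.observe(); print('t',round(o['time_s'],2),'pos',o['position'].round(4),'F',o['ft_force'].round(2),'T',o['wrist_torque'].round(2),'w',round(o['grip_width'],4)); print(o['tool_rot'].round(4)); return o
E
python3 - <<'E'
from h import *
o=st(); im,d,ci=grab('wrist','w1.png'); P=cloud(d,ci); np.savez('/tmp/w1',im=im,d=d,P=P)
hsv=cv2.cvtColor(im,cv2.COLOR_RGB2HSV)
m=((hsv[...,1]<60)&(P[...,2]>.022)&(P[...,2]<.04)).astype(np.uint8)
k,l,s,c=cv2.connectedComponentsWithStats(m)
for i in range(1,k):
    if s[i,4]>200:
        cs,_=cv2.findContours((l==i).astype(np.uint8),cv2.RETR_EXTERNAL,cv2.CHAIN_APPROX_NONE)
        W=np.array([ray(u,v,ci,.029)[:2] for u,v in cs[0][:,0]]).astype(np.float32)*1000
        print(c[i].round(1),s[i],cv2.minEnclosingCircle(W),cv2.fitEllipse(W),np.median(P[l==i],0).round(4))
E
```

```text
t 1.6 pos [0.4672 0.2006 0.2116] F [-0.02  0.13 -0.65] T [-0.02  0.03 -0.  ] w 0.0855
[[ 1.488e-01  9.889e-01 -8.000e-04]
 [ 9.889e-01 -1.488e-01 -2.000e-04]
 [-3.000e-04 -8.000e-04 -1.000e+00]]
[332.9  43.3] [ 302    9   63   70 3467] ((347.7599182128906, 232.01388549804688), 24.433542251586914) ((347.7752380371094, 232.02561950683594), (48.05681228637695, 48.226402282714844), 54.14594650268555) [0.3473 0.2321 0.0297]
[466.2 137. ] [ 437  107   60   61 2844] ((433.8139953613281, 330.5273742675781), 24.526897430419922) ((433.78643798828125, 330.6225280761719), (48.123661041259766, 48.31801223754883), 116.57083892822266) [0.4331 0.3304 0.0298]
[318.6 199.1] [ 286  166   67   67 3504] ((467.22576904296875, 202.88204956054688), 29.478683471679688) ((467.29779052734375, 202.8224334716797), (56.91045379638672, 58.19746780395508), 84.9619369506836) [0.4665 0.2029 0.0296]
[ 20.9 310.4] [   0  291   44   38 1047] ((529.3013916015625, -88.7447509765625), 24.880325317382812) ((530.3373413085938, -90.25161743164062), (36.4839973449707, 43.26555252075195), 53.47965621948242) [ 0.5301 -0.09    0.0324]
[314.1 321.3] [ 289  299   51   46 1840] ((584.0604858398438, 180.83917236328125), 24.657808303833008) ((584.0676879882812, 180.82003784179688), (48.05541229248047, 48.427223205566406), 65.24311065673828) [0.5829 0.181  0.03  ]
```

Emit:
step_arm([
  {"xyz": [-0.78, 0.44, 0], "turn": [0, 0, 0], "gripper": 1},
  {"xyz": [-0.78, 0.44, 0], "turn": [0, 0, 0], "gripper": 1},
  {"xyz": [-0.78, 0.44, 0], "turn": [0, 0, 0], "gripper": 1},
  {"xyz": [-0.78, 0.44, 0], "turn": [0, 0, 0], "gripper": 1},
  {"xyz": [-0.78, 0.44, 0], "turn": [0, 0, 0], "gripper": 1},
  {"xyz": [-0.78, 0.44, 0], "turn": [0, 0, 0], "gripper": 1},
  {"xyz": [-0.78, 0.44, 0], "turn": [0, 0, 0], "gripper": 1},
  {"xyz": [-0.78, 0.44, 0], "turn": [0, 0, 0], "gripper": 1},
  {"xyz": [-0.78, 0.44, 0], "turn": [0, 0, 0], "gripper": 1},
  {"xyz": [0, 0, 0], "turn": [0, 0, 0], "gripper": 1},
  {"xyz": [0, 0, 0], "turn": [0, 0, 0], "gripper": 1},
])

```text
time_s: 2.57
position: [0.5818, -0.1019, 0.2112]
tool_rot: [[0.154, 0.988, -0.001], [0.988, -0.154, 0.0], [0.0, -0.001, -1.0]]
ft_force: [0.5, -0.0, -1.0]
grip_width: 0.085
```

Run:
```python
from h import *
o=st(); im,d,ci=grab('wrist','w2.png'); P=cloud(d,ci); np.savez('/tmp/w2',im=im,d=d,P=P,E=ci['extrinsics'])
print(ci['fx'],ci['cx'],ci['cy'],np.array(ci['extrinsics']).round(4))
# height map crop picture beside the image
h=np.clip((P[...,2]-.01)/.03*255,0,255).astype(np.uint8)
bgr=cv2.cvtColor(im,cv2.COLOR_RGB2BGR)[80:400,100:540]
cv2.imwrite('pics/w2b.png',np.vstack([cv2.resize(bgr,None,fx=1.3,fy=.9) if 0 else bgr,cv2.cvtColor(h,cv2.COLOR_GRAY2BGR)[150:400,100:540]]))
m=(P[...,2]>.0265)&(P[...,2]<.06)
k,l,s,c=cv2.connectedComponentsWithStats(m.astype(np.uint8))
for i in range(1,k):
    if s[i,4]>15: print(c[i].round(1),s[i],P[l==i].mean(0).round(4),np.percentile(P[l==i][:,2],[5,50,95]).round(4))
```

```text
t 2.57 pos [ 0.5818 -0.1019  0.2112] F [ 0.5  -0.03 -1.  ] T [ 0.02  0.01 -0.01] w 0.085
[[ 1.541e-01  9.881e-01 -1.000e-03]
 [ 9.881e-01 -1.541e-01  5.000e-04]
 [ 3.000e-04 -1.100e-03 -1.000e+00]]
408.2228800390813 317.6535965045411 236.3452602822318 [[ 1.511e-01  9.391e-01  3.086e-01  5.023e-01]
 [ 9.885e-01 -1.438e-01 -4.650e-02 -8.730e-02]
 [ 7.000e-04  3.120e-01 -9.501e-01  3.732e-01]
 [ 0.000e+00  0.000e+00  0.000e+00  1.000e+00]]
[312.9 127.1] [299 118  39  34 230] [ 0.5209 -0.0939  0.0273] [0.0266 0.0272 0.0283]
[629.2 155.3] [ 614  121   26   65 1174] [0.5831 0.1629 0.0295] [0.0276 0.0296 0.031 ]
[  1.5 143.1] [  0 128   6  30  96] [ 0.4946 -0.3507  0.0279] [0.0266 0.0278 0.0295]
[318.  147.1] [304 131  29  34 964] [ 0.537  -0.0921  0.0331] [0.0282 0.0338 0.0352]
[335.6 140.8] [334 132   4  19  58] [ 0.5346 -0.077   0.0274] [0.0267 0.0272 0.0285]
[289.1 225.4] [281 217  17  17 134] [ 0.5999 -0.1273  0.0306] [0.0292 0.0306 0.0316]
[350.5 226.5] [343 219  16  16 134] [ 0.6091 -0.0742  0.0304] [0.0291 0.0304 0.0315]
[442.9 235.7] [437 227  11  19 117] [0.6259 0.0026 0.0407] [0.029  0.0434 0.0462]
[194.6 237.3] [191 229  10  19 109] [ 0.595  -0.2078  0.0413] [0.0305 0.0436 0.0465]
```

View pics/w2b.png

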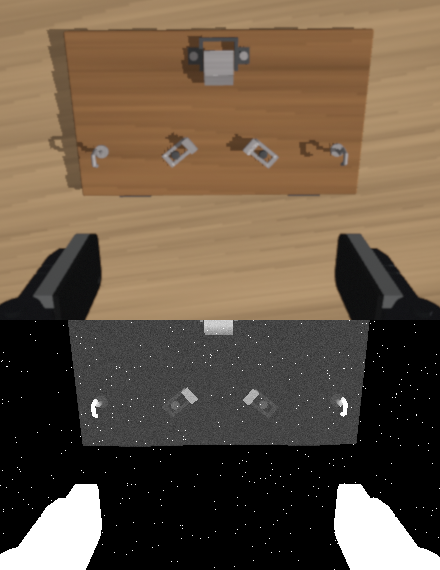

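Third view: catch strip at about (318,147) in the full frame, clip lips at (289,225) and (350,226), hooks at (443,236) and (195,237). The lip line is skewed about 1.7 mm against the board, so the left stop probably sits farther out than the right. Going back to grasp.

Emit:
step_arm([
  {"xyz": [0.785, -0.445, 0], "turn": [0, 0, 0], "gripper": 1},
  {"xyz": [0.785, -0.445, 0], "turn": [0, 0, 0], "gripper": 1},
  {"xyz": [0.785, -0.445, 0], "turn": [0, 0, 0], "gripper": 1},
  {"xyz": [0.785, -0.445, 0], "turn": [0, 0, 0], "gripper": 1},
  {"xyz": [0.785, -0.445, 0], "turn": [0, 0, 0], "gripper": 1},
  {"xyz": [0.785, -0.445, 0], "turn": [0, 0, 0], "gripper": 1},
  {"xyz": [0.785, -0.445, 0], "turn": [0, 0, 0], "gripper": 1},
  {"xyz": [0.785, -0.445, 0], "turn": [0, 0, 0], "gripper": 1},
  {"xyz": [0.785, -0.445, 0], "turn": [0, 0, 0], "gripper": 1},
  {"xyz": [0, 0, 0.8], "turn": [0, 0, 0], "gripper": 1},
  {"xyz": [0, 0, 0.8], "turn": [0, 0, 0], "gripper": 1},
  {"xyz": [0, 0, 0.8], "turn": [0, 0, 0], "gripper": 1},
  {"xyz": [0, 0, 0.8], "turn": [0, 0, 0], "gripper": 1},
  {"xyz": [0, 0, 0], "turn": [0, 0, 0], "gripper": 1},
])

```text
time_s: 3.78
position: [0.4617, 0.2034, 0.0795]
tool_rot: [[0.149, 0.989, -0.01], [0.989, -0.149, -0.002], [-0.003, -0.009, -1.0]]
ft_force: [-0.2, -0.0, -0.7]
grip_width: 0.0858
```

Emit:
step_arm([
  {"xyz": [0, 0, 0], "turn": [0, 0, 0], "gripper": 1},
  {"xyz": [0, 0, 0], "turn": [0, 0, 0], "gripper": 1},
])

```text
time_s: 3.95
position: [0.4663, 0.2036, 0.0858]
tool_rot: [[0.15, 0.989, 0.003], [0.989, -0.15, 0.001], [0.001, 0.002, -1.0]]
ft_force: [0.3, -0.1, 0.1]
grip_width: 0.0856
```

Emit:
step_arm([
  {"xyz": [-0.03, 0.02, 0.5], "turn": [0, 0, 0], "gripper": 1},
  {"xyz": [0, 0, 0.5], "turn": [0, 0, 0], "gripper": 1},
  {"xyz": [0, 0, 0.3], "turn": [0, 0, 0], "gripper": 1},
  {"xyz": [0, 0, 0.1], "turn": [0, 0, 0], "gripper": 1},
  {"xyz": [0, 0, 0], "turn": [0, 0, 0], "gripper": 1},
  {"xyz": [0, 0, 0], "turn": [0, 0, 0], "gripper": 1},
  {"xyz": [0, 0, 0], "turn": [0, 0, 0], "gripper": 1},
])

```text
time_s: 4.53
position: [0.4672, 0.2018, 0.0294]
tool_rot: [[0.15, 0.989, 0.003], [0.989, -0.15, 0.0], [0.001, 0.003, -1.0]]
ft_force: [-0.0, -0.2, 1.0]
grip_width: 0.0853
```

Run:
```python
from h import *
o=st(); im,d,ci=grab('wrist','w3.png'); P=cloud(d,ci)
hsv=cv2.cvtColor(im,cv2.COLOR_RGB2HSV)
m=((hsv[...,1]<60)&(abs(P[...,2]-.029)<.004)&(np.hypot(P[...,0]-.467,P[...,1]-.202)<.05)).astype(np.uint8)
W=P[m>0]; print(W.min(0),W.max(0),(W.min(0)+W.max(0))/2)
```

```text
t 4.53 pos [0.4672 0.2018 0.0294] F [-0.03 -0.22  1.04] T [-0.02  0.01  0.  ] w 0.0853
[[ 1.502e-01  9.887e-01  2.700e-03]
 [ 9.887e-01 -1.502e-01  5.000e-04]
 [ 9.000e-04  2.600e-03 -1.000e+00]]
[0.43817393 0.17355948 0.02501615] [0.49686178 0.23161496 0.03193505] [0.46751786 0.20258722 0.0284756 ]
```

View pics/w3.png

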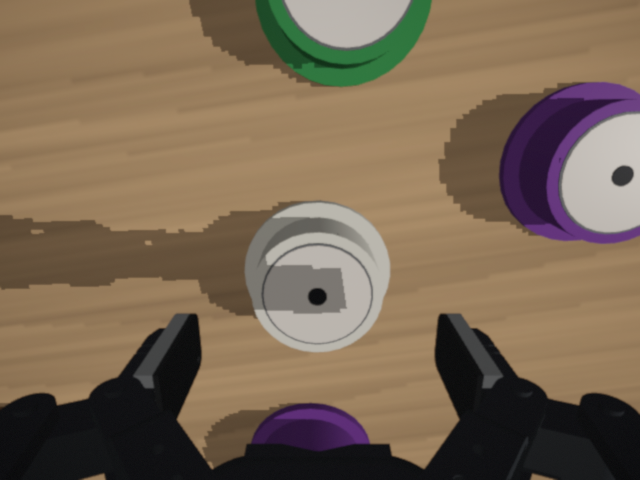

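Picture 4 shows the light at (317,297), centred between the open pads at columns 195 and 440, so I close.

Emit:
step_arm([
  {"xyz": [0, 0, 0], "turn": [0, 0, 0], "gripper": -1},
  {"xyz": [0, 0, 0], "turn": [0, 0, 0], "gripper": -1},
  {"xyz": [0, 0, 0], "turn": [0, 0, 0], "gripper": -1},
  {"xyz": [0, 0, 0], "turn": [0, 0, 0], "gripper": -1},
  {"xyz": [0, 0, 0], "turn": [0, 0, 0], "gripper": -1},
  {"xyz": [0, 0, 0], "turn": [0, 0, 0], "gripper": -1},
  {"xyz": [0, 0, 0], "turn": [0, 0, 0], "gripper": -1},
  {"xyz": [0, 0, 0], "turn": [0, 0, 0], "gripper": -1},
], squeeze=60)

```text
time_s: 5.25
position: [0.4664, 0.2016, 0.0279]
tool_rot: [[0.15, 0.989, -0.0], [0.989, -0.15, 0.0], [-0.0, -0.0, -1.0]]
ft_force: [0.3, -0.4, 0.4]
grip_width: 0.0003
```

Run:
```python
from h import *
o=st(); im,d,ci=grab('scene','s2.png')
c=im[140:230,340:450]; cv2.imwrite('pics/s2c.png',cv2.cvtColor(cv2.resize(c,None,fx=6,fy=6,interpolation=cv2.INTER_CUBIC),cv2.COLOR_RGB2BGR))
```

```text
t 5.25 pos [0.4664 0.2016 0.0279] F [ 0.28 -0.38  0.42] T [-0.01 -0.01 -0.05] w 0.0003
[[ 1.502e-01  9.887e-01 -1.000e-04]
 [ 9.887e-01 -1.502e-01  0.000e+00]
 [-0.000e+00 -1.000e-04 -1.000e+00]]
```

View pics/s2c.png

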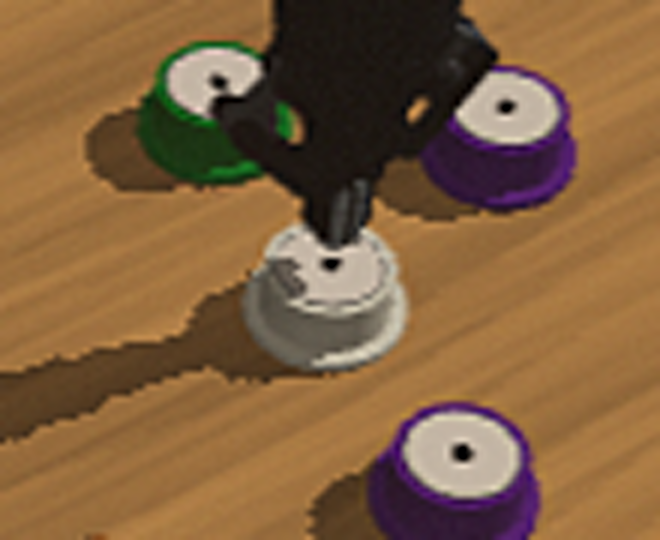

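The gripper shut on air: the fingertips are just above the lens at crop (340,240), so the real tip height doesn't match the stated one. I'll measure the tip from the saved depth before moving again.

Run:
```python
from h import *
# open fingers, from w2 (TCP .2112)
z=np.load('/tmp/w2.npz'); P=z['P']; tcp=np.array([.5818,-.1019,.2112]); R=np.array([[.1541,.9881,-.001],[.9881,-.1541,.0005],[.0003,-.0011,-1]])
q=P[300:480]; m=(q[...,2]>.12); T=(q[m]-tcp)@R
for s in (-1,1):
    t=T[T[:,0]*s>0]; print('open side',s,'z max pct',np.percentile(t[:,2],[90,99,99.8]).round(4)); f=t[t[:,2]>np.percentile(t[:,2],99.8)-.006]; print(f.mean(0).round(4),f.min(0).round(4),f.max(0).round(4))
o=st(); im,d,ci=grab('wrist','w4.png'); P=cloud(d,ci); R=o['tool_rot']; T=(P-o['position'])@R
m=(d>0)&(T[...,2]<.06)&(abs(T[...,0])<.012)&(abs(T[...,1])<.03)&(P[...,2]>.033)
t=T[m]; print('shut',np.percentile(t[:,2],[50,90,99,99.8]).round(4),t.min(0).round(4),t.max(0).round(4))
hsv=cv2.cvtColor(im,cv2.COLOR_RGB2HSV)
W=P[(hsv[...,1]<60)&(hsv[...,2]>100)&(abs(P[...,2]-.029)<.003)&(np.hypot(P[...,0]-.467,P[...,1]-.202)<.05)]
print('light',W.min(0).round(4),W.max(0).round(4))
```

```text
open side -1 z max pct [-0.0557 -0.0373 -0.0339]
[-0.0411 -0.003  -0.0369] [-0.052  -0.0123 -0.0399] [-0.0398  0.0107 -0.0316]
open side 1 z max pct [-0.0566 -0.0376 -0.0338]
[ 0.0461 -0.0032 -0.0368] [ 0.0447 -0.0127 -0.0398] [ 0.0571  0.0104 -0.0315]
t 5.3 pos [0.4664 0.2016 0.0279] F [-0.28  0.39 -0.28] T [0.   0.01 0.  ] w -0.0001
[[ 1.502e-01  9.887e-01 -1.000e-04]
 [ 9.887e-01 -1.502e-01 -0.000e+00]
 [-1.000e-04 -1.000e-04 -1.000e+00]]
shut [-0.0835 -0.0426 -0.026  -0.0232] [-0.012  -0.0191 -0.1079] [ 0.012   0.0123 -0.0212]
light [0.4384 0.1736 0.026 ] [0.492  0.2315 0.0319]
```

View pics/w4.png

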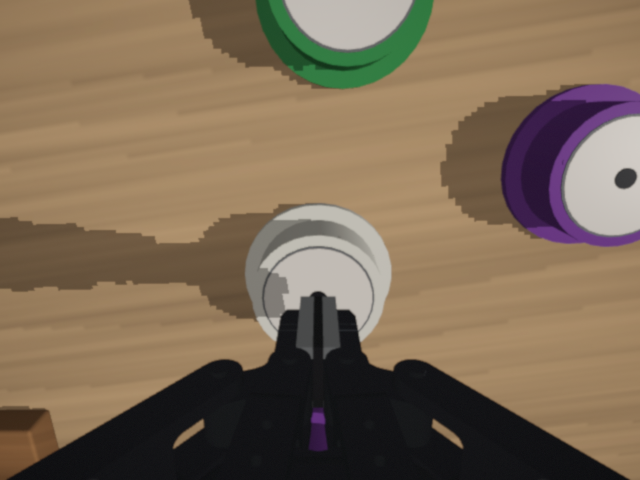

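The wrist depth puts the fingertips 21 mm behind the reported TCP when shut and 34 mm when open, where the text says 19 mm ahead. That is a consistent 40 mm offset, and the picture agrees (tip clear of the lens). I go by the measurement: open, and descend another 47 mm.

Emit:
step_arm([
  {"xyz": [0, 0, 0], "turn": [0, 0, 0], "gripper": 1},
  {"xyz": [0, 0, 0], "turn": [0, 0, 0], "gripper": 1},
  {"xyz": [0, 0, 0], "turn": [0, 0, 0], "gripper": 1},
  {"xyz": [0, 0, 0], "turn": [0, 0, 0], "gripper": 1},
  {"xyz": [0, 0, 0], "turn": [0, 0, 0], "gripper": 1},
  {"xyz": [0, 0, 0], "turn": [0, 0, 0], "gripper": 1},
  {"xyz": [0, 0, 0], "turn": [0, 0, 0], "gripper": 1},
  {"xyz": [0, 0.02, 0.4], "turn": [0, 0, 0], "gripper": 1},
  {"xyz": [0, 0, 0.3], "turn": [0, 0, 0], "gripper": 1},
  {"xyz": [0, 0, 0.2], "turn": [0, 0, 0], "gripper": 1},
  {"xyz": [0, 0, 0], "turn": [0, 0, 0], "gripper": 1},
  {"xyz": [0, 0, 0], "turn": [0, 0, 0], "gripper": 1},
  {"xyz": [0, 0, 0], "turn": [0, 0, 0], "gripper": 1},
])

```text
time_s: 6.43
position: [0.4675, 0.2015, -0.0076]
tool_rot: [[0.15, 0.989, 0.001], [0.989, -0.15, 0.0], [0.0, 0.001, -1.0]]
ft_force: [-0.1, -0.1, 0.1]
grip_width: 0.0856
```

Run:
```python
from h import *
o=st(); im,d,ci=grab('wrist','w5.png'); P=cloud(d,ci); R=o['tool_rot']; T=(P-o['position'])@R
for s in (-1,1):
    m=(d>0)&(T[...,0]*s>.035)&(T[...,0]*s<.06)&(abs(T[...,1])<.013)&(T[...,2]<-.015)
    t=T[m]; 
    zm=np.percentile(t[:,2],[90,99,99.8]).round(4) if len(t) else 0; f=t[t[:,2]>zm[-1]-.006]; print(s,len(t),zm,f.min(0).round(4),f.max(0).round(4))
    print(' world tip z',(o['position'][2]-zm[-1]).round(4))
```

```text
t 6.43 pos [ 0.4675  0.2015 -0.0076] F [-0.14 -0.1   0.08] T [-0.01 -0.07  0.05] w 0.0856
[[ 1.502e-01  9.887e-01  8.000e-04]
 [ 9.887e-01 -1.502e-01  1.000e-04]
 [ 3.000e-04  8.000e-04 -1.000e+00]]
-1 11672 [-0.0463 -0.0352 -0.0329] [-0.0528 -0.0117 -0.0389] [-0.0411  0.0115 -0.0308]
 world tip z 0.0253
1 9982 [-0.0448 -0.0348 -0.0328] [ 0.0435 -0.0119 -0.0388] [ 0.0555  0.0112 -0.0317]
 world tip z 0.0252
```

Emit:
step_arm([
  {"xyz": [0, 0, 0.28], "turn": [0, 0, 0], "gripper": 1},
  {"xyz": [0, 0, 0], "turn": [0, 0, 0], "gripper": 1},
  {"xyz": [0, 0, 0], "turn": [0, 0, 0], "gripper": -1},
  {"xyz": [0, 0, 0], "turn": [0, 0, 0], "gripper": -1},
  {"xyz": [0, 0, 0], "turn": [0, 0, 0], "gripper": -1},
  {"xyz": [0, 0, 0], "turn": [0, 0, 0], "gripper": -1},
  {"xyz": [0, 0, 0], "turn": [0, 0, 0], "gripper": -1},
  {"xyz": [0, 0, 0], "turn": [0, 0, 0], "gripper": -1},
], squeeze=60)

```text
time_s: 7.15
position: [0.4675, 0.2015, -0.0183]
tool_rot: [[0.15, 0.989, 0.001], [0.989, -0.15, 0.0], [0.0, 0.001, -1.0]]
ft_force: [-1.0, -0.9, 7.1]
grip_width: 0.0561
```

Run:
```python
from h import *
o=st(); im,d,ci=grab('wrist','w6.png'); P=cloud(d,ci); R=o['tool_rot']; T=(P-o['position'])@R
hsv=cv2.cvtColor(im,cv2.COLOR_RGB2HSV)
W=T[(hsv[...,1]<60)&(hsv[...,2]>100)&(abs(P[...,2]-.029)<.003)&(np.hypot(T[...,0],T[...,1])<.04)]
print('light top in tool',W.min(0).round(4),W.max(0).round(4),((W.min(0)+W.max(0))/2).round(4))
# far rim ends near y+ : fit circle from outline
```

```text
t 7.15 pos [ 0.4675  0.2015 -0.0183] F [-0.99 -0.94  7.11] T [-0.14  0.32  0.01] w 0.0561
[[ 1.501e-01  9.887e-01  1.200e-03]
 [ 9.887e-01 -1.501e-01  1.000e-04]
 [ 3.000e-04  1.100e-03 -1.000e+00]]
light top in tool [-0.027  -0.0296 -0.0501] [ 0.0296  0.0296 -0.0443] [ 0.0013 -0.     -0.0472]
```

Gripped at 56 mm, with the fingertips about on the flange. Lift, carry to a point 13 mm short of home, and tilt the back up 0.21 rad.

Emit:
step_arm([
  {"xyz": [0, 0, -0.4], "turn": [0, 0, 0], "gripper": -1},
  {"xyz": [0, 0, -0.8], "turn": [0, 0, 0], "gripper": -1},
  {"xyz": [0, 0, -0.8], "turn": [0, 0, 0], "gripper": -1},
  {"xyz": [0, 0, -0.4], "turn": [0, 0, 0], "gripper": -1},
  {"xyz": [-0.7, 0.355, 0], "turn": [0, 0, 0], "gripper": -1},
  {"xyz": [-0.7, 0.355, 0], "turn": [0, 0, 0], "gripper": -1},
  {"xyz": [-0.7, 0.355, 0], "turn": [0, 0, 0], "gripper": -1},
  {"xyz": [-0.7, 0.355, 0], "turn": [0, 0, 0], "gripper": -1},
  {"xyz": [-0.7, 0.355, 0], "turn": [0, 0, 0], "gripper": -1},
  {"xyz": [-0.7, 0.355, 0], "turn": [0, 0, 0], "gripper": -1},
  {"xyz": [-0.7, 0.355, 0], "turn": [0, 0, 0], "gripper": -1},
  {"xyz": [-0.7, 0.355, 0], "turn": [0, 0, 0], "gripper": -1},
  {"xyz": [-0.7, 0.355, 0], "turn": [0, 0, 0], "gripper": -1},
  {"xyz": [-0.7, 0.355, 0], "turn": [0, 0, 0], "gripper": -1},
  {"xyz": [0, 0, 0], "turn": [0.66, 0, 0], "gripper": -1},
  {"xyz": [0, 0, 0], "turn": [0.66, 0, 0], "gripper": -1},
  {"xyz": [0, 0, 0], "turn": [0.66, 0, 0], "gripper": -1},
  {"xyz": [0, 0, 0], "turn": [0.65, 0, 0], "gripper": -1},
  {"xyz": [0, 0, 0], "turn": [0, 0, 0], "gripper": -1},
  {"xyz": [0, 0, 0], "turn": [0, 0, 0], "gripper": -1},
])

```text
time_s: 8.87
position: [0.5657, -0.0966, 0.0764]
tool_rot: [[0.15, 0.967, -0.206], [0.989, -0.147, 0.031], [0.0, -0.208, -0.978]]
ft_force: [0.6, 0.5, -1.7]
grip_width: 0.0565
```

```bash
cat >> h.py <<'E'
ex=np.array([.989,-.1478,0]); ey=np.array([.1478,.989,0]); ez=np.array([0,0,1.])
def nst():
    o=st(); p=o['position']; R=o['tool_rot']; f=o['ft_force']
    print("x' %.4f y' %.4f z %.4f tilt %.4f | Fx' %.2f Fy' %.2f Fz %.2f"%(p@ex,p@ey,p[2],np.arctan2(-R[:,2]@ex,-R[2,2]),f@ex,f@ey,f[2])); return o
def rows(dx,dy,dz):  # shift in nest axes -> tool units
    R=env.observe()['tool_rot']; print('units',((dx*ex+dy*ey+dz*ez)@R/.04).round(3))
E
python3 - <<'E'
from h import *
o=nst(); grab('scene','s3.png'); im,d,ci=grab('wrist','w7.png')
p=o['position']; rows(.574-p@ex,-.0125-p@ey,.030-p[2]); rows(0,0,-.01); rows(.01,0,0)
a=cv2.imread('pics/s3.png')[190:330,230:420]; b=cv2.imread('pics/w7.png')
cv2.imwrite('pics/sw.png',np.vstack([cv2.resize(a,(480,354),interpolation=cv2.INTER_CUBIC),cv2.resize(b,(480,240))]))
E
```

```text
t 8.87 pos [ 0.5657 -0.0966  0.0764] F [ 0.62  0.51 -1.7 ] T [-0.04 -0.13  0.02] w 0.0565
[[ 1.500e-01  9.671e-01 -2.056e-01]
 [ 9.887e-01 -1.467e-01  3.130e-02]
 [ 1.000e-04 -2.079e-01 -9.781e-01]]
x' 0.5737 y' -0.0120 z 0.0764 tilt 0.2095 | Fx' 0.53 Fy' 0.60 Fz -1.70
units [-0.013  0.248  1.134]
units [-0.     0.052  0.245]
units [ 0.001  0.245 -0.052]
```

View pics/sw.png

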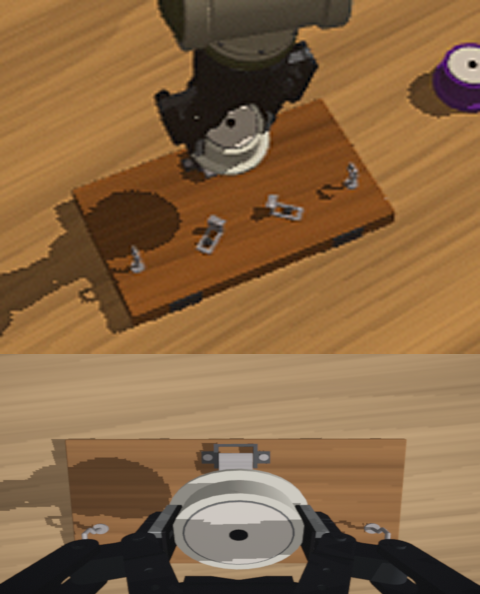

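Picture 7 shows the light held lens up and tilted front-down, above and behind the two clips and centred on the catch.

Emit:
step_arm([
  {"xyz": [0, 0.06, 0.28], "turn": [0, 0, 0], "gripper": -1},
  {"xyz": [0, 0.06, 0.28], "turn": [0, 0, 0], "gripper": -1},
  {"xyz": [0, 0.06, 0.28], "turn": [0, 0, 0], "gripper": -1},
  {"xyz": [0, 0.06, 0.28], "turn": [0, 0, 0], "gripper": -1},
  {"xyz": [0, 0, 0], "turn": [0, 0, 0], "gripper": -1},
  {"xyz": [0, 0, 0], "turn": [0, 0, 0], "gripper": -1},
  {"xyz": [0, 0, 0], "turn": [0, 0, 0], "gripper": -1},
])

```text
time_s: 9.55
position: [0.5658, -0.0968, 0.031]
tool_rot: [[0.15, 0.967, -0.206], [0.989, -0.147, 0.031], [-0.0, -0.208, -0.978]]
ft_force: [0.2, -0.5, -0.6]
grip_width: 0.0564
```

Run:
```python
from h import *
o=nst(); im,d,ci=grab('wrist','w8.png'); P=cloud(d,ci); R=o['tool_rot']; T=(P-o['position'])@R
hsv=cv2.cvtColor(im,cv2.COLOR_RGB2HSV)
m=(hsv[...,1]<70)&(hsv[...,2]>90)&(abs(T[...,2]+.0473)<.004)&(np.hypot(T[...,0]-.001,T[...,1])<.024)
t=T[m]; A=np.c_[t[:,:2],np.ones(len(t))]; s=np.linalg.lstsq(A,t[:,2],rcond=None)[0]; print('lens plane in tool',s.round(4),len(t))
# lens ring/top outline
m=(hsv[...,1]<70)&(hsv[...,2]>90)&(abs(T[...,2]+.0473)<.0025)&(np.hypot(T[...,0],T[...,1])<.035); t=T[m]; print(t.min(0).round(4),t.max(0).round(4))
p=o['position']; rows(.574-p@ex,0,.0095-p[2])
for n,r in(('top',0),('scene',0)):
    im,d,ci=grab(n); P=cloud(d,ci); hsv=cv2.cvtColor(im,cv2.COLOR_RGB2HSV)
    m=(hsv[...,1]<70)&(hsv[...,2]>90)&(P[...,2]>.05)&(P[...,2]<.085)&(np.hypot(P[...,0]-.58,P[...,1]+.1)<.04)
    q=P[m]; print(n,len(q),q.min(0).round(3) if len(q) else '',q.max(0).round(3) if len(q) else '')
```

```text
t 9.55 pos [ 0.5658 -0.0968  0.031 ] F [ 0.17 -0.46 -0.58] T [-0.03 -0.15 -0.03] w 0.0564
[[ 0.1502  0.9669 -0.2061]
 [ 0.9887 -0.1469  0.0313]
 [-0.     -0.2085 -0.978 ]]
x' 0.5738 y' -0.0121 z 0.0310 tilt 0.2100 | Fx' 0.23 Fy' -0.43 Fz -0.58
lens plane in tool [ 0.0004 -0.001  -0.0482] 13928
[-0.0332 -0.0293 -0.0498] [ 0.0333  0.0294 -0.0448]
units [0.    0.116 0.525]
top 0  
scene 343 [ 0.569 -0.133  0.05 ] [ 0.606 -0.065  0.084]
```

Emit:
step_arm([
  {"xyz": [0, 0.04, 0.15], "turn": [0, 0, 0], "gripper": -1},
  {"xyz": [0, 0.03, 0.15], "turn": [0, 0, 0], "gripper": -1},
  {"xyz": [0, 0.03, 0.14], "turn": [0, 0, 0], "gripper": -1},
  {"xyz": [0, 0.0, 0.02], "turn": [0, 0, 0], "gripper": -1},
  {"xyz": [0, 0.01, 0.02], "turn": [0, 0, 0], "gripper": -1},
  {"xyz": [0, 0, 0], "turn": [0, 0, 0], "gripper": -1},
  {"xyz": [0, 0, 0], "turn": [0, 0, 0], "gripper": -1},
  {"xyz": [0, 0, 0], "turn": [0, 0, 0], "gripper": -1},
])

```text
time_s: 10.37
position: [0.566, -0.0968, 0.0114]
tool_rot: [[0.15, 0.967, -0.206], [0.989, -0.147, 0.031], [-0.0, -0.208, -0.978]]
ft_force: [0.3, 0.6, -0.9]
grip_width: 0.0561
```

```bash
python3 -c "
from h import *
o=nst()"
```

```text
t 10.37 pos [ 0.566  -0.0968  0.0114] F [ 0.29  0.63 -0.94] T [-0.06 -0.14 -0.04] w 0.0561
[[ 1.502e-01  9.669e-01 -2.061e-01]
 [ 9.887e-01 -1.469e-01  3.120e-02]
 [-1.000e-04 -2.084e-01 -9.780e-01]]
x' 0.5741 y' -0.0121 z 0.0114 tilt 0.2099 | Fx' 0.19 Fy' 0.67 Fz -0.94
```

Emit:
step_arm([
  {"xyz": [0, 0.004, 0.02], "turn": [0, 0, 0], "gripper": -1},
  {"xyz": [0, 0, 0], "turn": [0, 0, 0], "gripper": -1},
  {"xyz": [0, 0.004, 0.02], "turn": [0, 0, 0], "gripper": -1},
  {"xyz": [0, 0, 0], "turn": [0, 0, 0], "gripper": -1},
  {"xyz": [0, 0, 0], "turn": [0, 0, 0], "gripper": -1},
])

```text
time_s: 10.78
position: [0.566, -0.0968, 0.01]
tool_rot: [[0.15, 0.967, -0.206], [0.989, -0.147, 0.031], [-0.0, -0.208, -0.978]]
ft_force: [0.0, -0.3, 3.1]
grip_width: 0.0563
```

Emit:
step_arm([
  {"xyz": [0, 0.004, 0.02], "turn": [0, 0, 0], "gripper": -1},
  {"xyz": [0, 0, 0], "turn": [0, 0, 0], "gripper": -1},
  {"xyz": [0, 0, 0], "turn": [0, 0, 0], "gripper": -1},
])

```text
time_s: 11.03
position: [0.5662, -0.0968, 0.0096]
tool_rot: [[0.15, 0.967, -0.205], [0.989, -0.147, 0.031], [-0.0, -0.208, -0.978]]
ft_force: [0.5, 1.4, 8.2]
grip_width: 0.0564
```

Contact at z about 0.010, which fits the back edge on the catch top. I ease off 0.6 mm and go forward 6 mm.

Emit:
step_arm([
  {"xyz": [0, -0.003, -0.015], "turn": [0, 0, 0], "gripper": -1},
  {"xyz": [0, 0.05, -0.01], "turn": [0, 0, 0], "gripper": -1},
  {"xyz": [0, 0.05, -0.01], "turn": [0, 0, 0], "gripper": -1},
  {"xyz": [0, 0.05, -0.01], "turn": [0, 0, 0], "gripper": -1},
  {"xyz": [0, 0, 0], "turn": [0, 0, 0], "gripper": -1},
  {"xyz": [0, 0, 0], "turn": [0, 0, 0], "gripper": -1},
  {"xyz": [0, 0, 0], "turn": [0, 0, 0], "gripper": -1},
])

```text
time_s: 11.62
position: [0.572, -0.0977, 0.0091]
tool_rot: [[0.15, 0.967, -0.206], [0.989, -0.147, 0.031], [0.0, -0.209, -0.978]]
ft_force: [1.5, 0.5, -0.3]
grip_width: 0.0566
```

```bash
python3 -c "
from h import *
o=nst()"
```

```text
t 11.62 pos [ 0.572  -0.0977  0.0091] F [ 1.51  0.51 -0.32] T [-0.05 -0.18 -0.01] w 0.0566
[[ 0.1503  0.9669 -0.2063]
 [ 0.9886 -0.147   0.0314]
 [ 0.     -0.2087 -0.978 ]]
x' 0.5801 y' -0.0121 z 0.0091 tilt 0.2103 | Fx' 1.41 Fy' 0.73 Fz -0.32
```

Emit:
step_arm([
  {"xyz": [0, 0.025, -0.005], "turn": [0, 0, 0], "gripper": -1},
  {"xyz": [0, 0, 0], "turn": [0, 0, 0], "gripper": -1},
  {"xyz": [0, 0.025, -0.005], "turn": [0, 0, 0], "gripper": -1},
  {"xyz": [0, 0, 0], "turn": [0, 0, 0], "gripper": -1},
  {"xyz": [0, 0, 0], "turn": [0, 0, 0], "gripper": -1},
])

```text
time_s: 12.03
position: [0.5738, -0.0979, 0.0092]
tool_rot: [[0.15, 0.967, -0.207], [0.989, -0.147, 0.031], [0.0, -0.209, -0.978]]
ft_force: [-1.2, 0.2, -1.8]
grip_width: 0.0563
```

Emit:
step_arm([
  {"xyz": [0, 0.025, -0.005], "turn": [0, 0, 0], "gripper": -1},
  {"xyz": [0, 0, 0], "turn": [0, 0, 0], "gripper": -1},
  {"xyz": [0, 0, 0], "turn": [0, 0, 0], "gripper": -1},
])

```text
time_s: 12.28
position: [0.5749, -0.0981, 0.0092]
tool_rot: [[0.15, 0.967, -0.207], [0.989, -0.147, 0.031], [0.0, -0.209, -0.978]]
ft_force: [-0.9, 0.4, -1.8]
grip_width: 0.0565
```

```bash
python3 -c "
from h import *
o=nst()"
```

```text
t 12.28 pos [ 0.5749 -0.0981  0.0092] F [-0.93  0.39 -1.78] T [-0.   -0.18 -0.03] w 0.0565
[[ 0.1502  0.9668 -0.2065]
 [ 0.9887 -0.1469  0.0314]
 [ 0.     -0.2089 -0.9779]]
x' 0.5831 y' -0.0121 z 0.0092 tilt 0.2104 | Fx' -0.98 Fy' 0.25 Fz -1.78
```

Emit:
step_arm([
  {"xyz": [0, 0.025, -0.005], "turn": [0, 0, 0], "gripper": -1},
  {"xyz": [0, 0, 0], "turn": [0, 0, 0], "gripper": -1},
  {"xyz": [0, 0, 0], "turn": [0, 0, 0], "gripper": -1},
])

```text
time_s: 12.53
position: [0.576, -0.0983, 0.0092]
tool_rot: [[0.15, 0.967, -0.206], [0.989, -0.147, 0.031], [-0.0, -0.209, -0.978]]
ft_force: [-0.6, -0.1, -1.4]
grip_width: 0.0569
```

Emit:
step_arm([
  {"xyz": [0, 0.015, -0.003], "turn": [0, 0, 0], "gripper": -1},
  {"xyz": [0, 0, 0], "turn": [0, 0, 0], "gripper": -1},
  {"xyz": [0, 0, 0], "turn": [0, 0, 0], "gripper": -1},
])

```text
time_s: 12.78
position: [0.5765, -0.0984, 0.0092]
tool_rot: [[0.15, 0.967, -0.206], [0.989, -0.147, 0.031], [-0.0, -0.209, -0.978]]
ft_force: [0.6, -0.3, -2.0]
grip_width: 0.0562
```

Emit:
step_arm([
  {"xyz": [0, 0.015, -0.003], "turn": [0, 0, 0], "gripper": -1},
  {"xyz": [0, 0, 0], "turn": [0, 0, 0], "gripper": -1},
  {"xyz": [0, 0, 0], "turn": [0, 0, 0], "gripper": -1},
])

```text
time_s: 13.03
position: [0.5771, -0.0985, 0.0092]
tool_rot: [[0.15, 0.967, -0.206], [0.989, -0.147, 0.031], [-0.0, -0.209, -0.978]]
ft_force: [0.3, -0.6, -2.4]
grip_width: 0.0567
```

Emit:
step_arm([
  {"xyz": [0, 0.015, -0.003], "turn": [0, 0, 0], "gripper": -1},
  {"xyz": [0, 0, 0], "turn": [0, 0, 0], "gripper": -1},
  {"xyz": [0, 0, 0], "turn": [0, 0, 0], "gripper": -1},
])

```text
time_s: 13.28
position: [0.5776, -0.0986, 0.0092]
tool_rot: [[0.15, 0.967, -0.207], [0.989, -0.147, 0.031], [-0.0, -0.209, -0.978]]
ft_force: [0.0, -0.8, -2.0]
grip_width: 0.0563
```

Emit:
step_arm([
  {"xyz": [0, 0.015, -0.003], "turn": [0, 0, 0], "gripper": -1},
  {"xyz": [0, 0, 0], "turn": [0, 0, 0], "gripper": -1},
  {"xyz": [0, 0, 0], "turn": [0, 0, 0], "gripper": -1},
])

```text
time_s: 13.53
position: [0.5779, -0.0987, 0.0091]
tool_rot: [[0.15, 0.967, -0.207], [0.989, -0.147, 0.031], [-0.0, -0.21, -0.978]]
ft_force: [-3.7, 0.1, -1.0]
grip_width: 0.0565
```

Emit:
step_arm([
  {"xyz": [0, 0.01, -0.002], "turn": [0, 0, 0], "gripper": -1},
  {"xyz": [0, 0, 0], "turn": [0, 0, 0], "gripper": -1},
  {"xyz": [0, 0, 0], "turn": [0, 0, 0], "gripper": -1},
])

```text
time_s: 13.78
position: [0.5781, -0.0987, 0.0091]
tool_rot: [[0.15, 0.967, -0.208], [0.989, -0.147, 0.032], [-0.0, -0.211, -0.978]]
ft_force: [-4.8, -1.4, -0.7]
grip_width: 0.0564
```

Emit:
step_arm([
  {"xyz": [0, 0.01, -0.002], "turn": [0, 0, 0], "gripper": -1},
  {"xyz": [0, 0, 0], "turn": [0, 0, 0], "gripper": -1},
  {"xyz": [0, 0, 0], "turn": [0, 0, 0], "gripper": -1},
])

```text
time_s: 14.03
position: [0.5781, -0.0987, 0.0091]
tool_rot: [[0.15, 0.966, -0.209], [0.989, -0.147, 0.032], [-0.0, -0.211, -0.977]]
ft_force: [-6.6, -1.0, 0.4]
grip_width: 0.0561
```

Both clips are bearing: Fx' is about -6.4 N and Fy' about -1.5 N net, with the left one heavier. I shift slightly right and push on.

Emit:
step_arm([
  {"xyz": [-0.008, 0.008, -0.002], "turn": [0, 0, 0], "gripper": -1},
  {"xyz": [0, 0, 0], "turn": [0, 0, 0], "gripper": -1},
  {"xyz": [0, 0, 0], "turn": [0, 0, 0], "gripper": -1},
])

```text
time_s: 14.28
position: [0.5782, -0.0988, 0.0091]
tool_rot: [[0.15, 0.966, -0.21], [0.989, -0.147, 0.032], [0.0, -0.212, -0.977]]
ft_force: [-7.1, -0.6, 1.0]
grip_width: 0.056
```

```bash
python3 -c "
from h import *
o=nst()"
```

```text
t 14.28 pos [ 0.5782 -0.0988  0.0091] F [-7.06 -0.56  0.98] T [0.01 1.17 0.05] w 0.056
[[ 1.502e-01  9.662e-01 -2.096e-01]
 [ 9.887e-01 -1.467e-01  3.220e-02]
 [ 4.000e-04 -2.121e-01 -9.773e-01]]
x' 0.5864 y' -0.0122 z 0.0091 tilt 0.2137 | Fx' -6.90 Fy' -1.60 Fz 0.98
```

Emit:
step_arm([
  {"xyz": [-0.008, 0.01, -0.002], "turn": [0, 0, 0], "gripper": -1},
  {"xyz": [0, 0, 0], "turn": [0, 0, 0], "gripper": -1},
  {"xyz": [0, 0, 0], "turn": [0, 0, 0], "gripper": -1},
])

```text
time_s: 14.53
position: [0.5782, -0.0988, 0.0091]
tool_rot: [[0.15, 0.966, -0.21], [0.989, -0.147, 0.033], [0.001, -0.213, -0.977]]
ft_force: [-7.4, 1.2, 0.9]
grip_width: 0.0562
```

```bash
python3 -c "
from h import *
o=nst()"
```

```text
t 14.53 pos [ 0.5782 -0.0988  0.0091] F [-7.39  1.2   0.88] T [ 0.22  1.27 -0.04] w 0.0562
[[ 1.501e-01  9.660e-01 -2.104e-01]
 [ 9.887e-01 -1.465e-01  3.280e-02]
 [ 8.000e-04 -2.129e-01 -9.771e-01]]
x' 0.5865 y' -0.0123 z 0.0091 tilt 0.2146 | Fx' -7.48 Fy' 0.10 Fz 0.88
```

Emit:
step_arm([
  {"xyz": [0, 0.012, -0.002], "turn": [0, 0, 0], "gripper": -1},
  {"xyz": [0, 0, 0], "turn": [0, 0, 0], "gripper": -1},
  {"xyz": [0, 0, 0], "turn": [0, 0, 0], "gripper": -1},
])

```text
time_s: 14.78
position: [0.5783, -0.0988, 0.0091]
tool_rot: [[0.15, 0.966, -0.211], [0.989, -0.146, 0.033], [0.001, -0.214, -0.977]]
ft_force: [-9.8, 0.9, 2.1]
grip_width: 0.0559
```

```bash
python3 -c "
from h import *
o=nst()"
```

```text
t 14.78 pos [ 0.5783 -0.0988  0.0091] F [-9.76  0.93  2.11] T [0.29 1.5  0.04] w 0.0559
[[ 1.501e-01  9.658e-01 -2.114e-01]
 [ 9.887e-01 -1.464e-01  3.300e-02]
 [ 9.000e-04 -2.140e-01 -9.768e-01]]
x' 0.5865 y' -0.0123 z 0.0091 tilt 0.2156 | Fx' -9.79 Fy' -0.52 Fz 2.11
```

Bedded: Fx' is about -9.8 N with almost no sideways force. Hold for 0.6 s.

Emit:
step_arm([
  {"xyz": [0, 0, 0], "turn": [0, 0, 0], "gripper": -1},
  {"xyz": [0, 0, 0], "turn": [0, 0, 0], "gripper": -1},
  {"xyz": [0, 0, 0], "turn": [0, 0, 0], "gripper": -1},
  {"xyz": [0, 0, 0], "turn": [0, 0, 0], "gripper": -1},
  {"xyz": [0, 0, 0], "turn": [0, 0, 0], "gripper": -1},
  {"xyz": [0, 0, 0], "turn": [0, 0, 0], "gripper": -1},
  {"xyz": [0, 0, 0], "turn": [0, 0, 0], "gripper": -1},
])

```text
time_s: 15.37
position: [0.5783, -0.0988, 0.0091]
tool_rot: [[0.15, 0.966, -0.211], [0.989, -0.146, 0.033], [0.001, -0.214, -0.977]]
ft_force: [-9.3, 1.4, 1.8]
grip_width: 0.0564
```

Run:
```python
from h import *
o=nst(); im,d,ci=grab('wrist','w9.png'); P=cloud(d,ci); R=o['tool_rot']; T=(P-o['position'])@R
hsv=cv2.cvtColor(im,cv2.COLOR_RGB2HSV)
m=(hsv[...,1]<70)&(hsv[...,2]>90)&(abs(T[...,2]+.0473)<.004)&(np.hypot(T[...,0]-.001,T[...,1])<.024)
t=T[m]; A=np.c_[t[:,:2],np.ones(len(t))]; s=np.linalg.lstsq(A,t[:,2],rcond=None)[0]; print('lens plane in tool',s.round(4),len(t))
m=(hsv[...,1]<70)&(hsv[...,2]>90)&(abs(T[...,2]+.0473)<.0025)&(np.hypot(T[...,0],T[...,1])<.035); t=T[m]; print(t.min(0).round(4),t.max(0).round(4))
g=cv2.imread('pics/w9.png')
im,d,ci=grab('scene','s4.png'); a=cv2.imread('pics/s4.png')[190:330,230:420]
cv2.imwrite('pics/sw2.png',np.vstack([cv2.resize(a,(480,354),interpolation=cv2.INTER_CUBIC),cv2.resize(g[60:300,80:560],(480,240))]))
```

```text
t 15.37 pos [ 0.5783 -0.0988  0.0091] F [-9.31  1.38  1.8 ] T [0.35 1.53 0.06] w 0.0564
[[ 1.501e-01  9.658e-01 -2.114e-01]
 [ 9.887e-01 -1.464e-01  3.300e-02]
 [ 9.000e-04 -2.140e-01 -9.768e-01]]
x' 0.5865 y' -0.0122 z 0.0091 tilt 0.2156 | Fx' -9.42 Fy' -0.01 Fz 1.80
lens plane in tool [-0.0002  0.0059 -0.0479] 13935
[-0.0333 -0.0295 -0.0497] [ 0.0331  0.0294 -0.0448]
```

View pics/sw2.png

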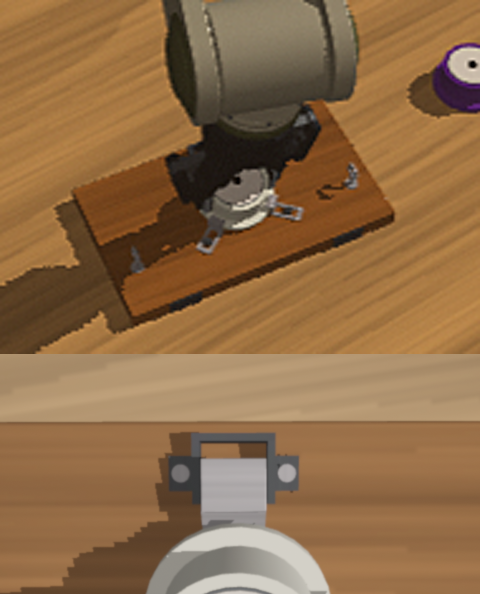

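Eighth picture: the front rim is under both lips at (215,235) and (280,210), and the back edge is over the catch ramp. Now I ease the push and settle the back edge toward the ramp by rotating about the front edge.

Emit:
step_arm([
  {"xyz": [0, -0.004, 0.024], "turn": [-0.28, 0, 0], "gripper": -1},
  {"xyz": [0, -0.004, 0.023], "turn": [-0.28, 0, 0], "gripper": -1},
  {"xyz": [0, 0, 0], "turn": [0, 0, 0], "gripper": -1},
  {"xyz": [0, 0, 0], "turn": [0, 0, 0], "gripper": -1},
  {"xyz": [0, 0, 0], "turn": [0, 0, 0], "gripper": -1},
])

```text
time_s: 15.88
position: [0.5789, -0.099, 0.0073]
tool_rot: [[0.15, 0.975, -0.165], [0.989, -0.148, 0.026], [0.001, -0.167, -0.986]]
ft_force: [-5.8, 1.9, 0.6]
grip_width: 0.0566
```

```bash
python3 -c "
from h import *
o=nst()"
```

```text
t 15.88 pos [ 0.5789 -0.099   0.0073] F [-5.76  1.92  0.64] T [ 0.38  0.95 -0.09] w 0.0566
[[ 1.502e-01  9.747e-01 -1.655e-01]
 [ 9.886e-01 -1.480e-01  2.590e-02]
 [ 7.000e-04 -1.675e-01 -9.859e-01]]
x' 0.5871 y' -0.0123 z 0.0073 tilt 0.1683 | Fx' -5.98 Fy' 1.05 Fz 0.64
```

Emit:
step_arm([
  {"xyz": [0, 0, 0], "turn": [0, 0, 0], "gripper": 0.75},
  {"xyz": [0, 0, 0], "turn": [0, 0, 0], "gripper": 0.75},
  {"xyz": [0, 0, 0], "turn": [0, 0, 0], "gripper": 0.75},
  {"xyz": [0, 0, 0], "turn": [0, 0, 0], "gripper": 0.75},
  {"xyz": [0, 0, 0], "turn": [0, 0, 0], "gripper": 0.75},
], squeeze=30)

```text
time_s: 16.3
position: [0.58, -0.0996, 0.0076]
tool_rot: [[0.15, 0.975, -0.162], [0.989, -0.148, 0.024], [-0.0, -0.164, -0.986]]
ft_force: [-0.4, 0.5, -0.4]
grip_width: 0.0751
```

```bash
cat >> h.py <<'E'
def lens(save=None):
    o=nst(); im,d,ci=grab('wrist',save); P=cloud(d,ci); hsv=cv2.cvtColor(im,cv2.COLOR_RGB2HSV)
    N=np.stack([P@ex,P@ey,P[...,2]],-1)
    w=(hsv[...,1]<70)&(hsv[...,2]>90)&(abs(N[...,0]-.593)<.045)&(abs(N[...,1]+.012)<.04)&(N[...,2]>.040)&(N[...,2]<.070)
    t=N[w]; 
    for _ in range(6):
        s=np.linalg.lstsq(np.c_[t[:,:2],np.ones(len(t))],t[:,2],rcond=None)[0]
        r=t[:,2]-(t[:,:2]@s[:2]+s[2]); t=t[abs(r)<max(.0012,1.5*np.median(abs(r)))]
    lo,hi=np.percentile(t[:,:2],[.2,99.8],axis=0); c=(lo+hi)/2
    print('lens tilt',s[:2].round(4),'c',c.round(4),'size',(hi-lo).round(4),'z at c %.4f'%(c@s[:2]+s[2]),len(t))
E
python3 -c "
from h import *
lens('w10.png')"
```

```text
t 16.3 pos [ 0.58   -0.0996  0.0076] F [-0.43  0.53 -0.36] T [-0.05 -0.06 -0.01] w 0.0751
[[ 1.503e-01  9.753e-01 -1.621e-01]
 [ 9.886e-01 -1.483e-01  2.450e-02]
 [-2.000e-04 -1.639e-01 -9.865e-01]]
x' 0.5883 y' -0.0128 z 0.0076 tilt 0.1647 | Fx' -0.50 Fy' 0.46 Fz -0.36
lens tilt [-0.1516 -0.001 ] c [ 0.5935 -0.011 ] size [0.0543 0.0566] z at c 0.0531 14460
```

Emit:
step_arm([
  {"xyz": [0, 0, -0.3], "turn": [0, 0, 0], "gripper": 0.75},
  {"xyz": [0, 0, -0.5], "turn": [0, 0, 0], "gripper": 0.75},
  {"xyz": [0, 0, -0.45], "turn": [0, 0, 0], "gripper": 0.75},
  {"xyz": [0, 0, 0], "turn": [-0.69, 0, 0], "gripper": 0.75},
  {"xyz": [0, 0, 0], "turn": [-0.69, 0, 0], "gripper": -1},
  {"xyz": [0, 0, 0], "turn": [-0.68, 0, 0], "gripper": -1},
  {"xyz": [0, -0.35, 0], "turn": [0, 0, 0], "gripper": -1},
  {"xyz": [0, -0.34, 0], "turn": [0, 0, 0], "gripper": -1},
  {"xyz": [0, 0, 0], "turn": [0, 0, 0], "gripper": -1},
  {"xyz": [0, 0, 0], "turn": [0, 0, 0], "gripper": -1},
  {"xyz": [0, 0, 0], "turn": [0, 0, 0], "gripper": -1},
  {"xyz": [0, 0, 0], "turn": [0, 0, 0], "gripper": -1},
  {"xyz": [0, 0, 0], "turn": [0, 0, 0], "gripper": -1},
])

```text
time_s: 17.43
position: [0.561, -0.0967, 0.0566]
tool_rot: [[0.15, 0.989, -0.0], [0.989, -0.15, -0.0], [-0.0, -0.0, -1.0]]
ft_force: [-0.8, 0.1, 0.9]
grip_width: -0.0001
```

Run:
```python
from h import *
lens('w11.png'); grab('scene','s5.png'); p=env.observe()['position']; rows(.569-p@ex,-.0125-p@ey,0)
a=cv2.imread('pics/s5.png')[190:330,230:420]; g=cv2.imread('pics/w11.png')
cv2.imwrite('pics/sw3.png',np.vstack([cv2.resize(a,(480,354),interpolation=cv2.INTER_CUBIC),cv2.resize(g[100:340,80:560],(480,240))]))
```

```text
t 17.43 pos [ 0.561  -0.0967  0.0566] F [-0.81  0.12  0.87] T [-0.04  0.03 -0.03] w -0.0001
[[ 1.501e-01  9.887e-01 -5.000e-04]
 [ 9.887e-01 -1.501e-01 -0.000e+00]
 [-1.000e-04 -5.000e-04 -1.000e+00]]
x' 0.5691 y' -0.0127 z 0.0566 tilt 0.0005 | Fx' -0.82 Fy' -0.00 Fz 0.87
lens tilt [-0.0396  0.    ] c [ 0.5835 -0.0112] size [0.037  0.0573] z at c 0.0536 1264
units [ 0.005  0.004 -0.   ]
```

View pics/sw3.png

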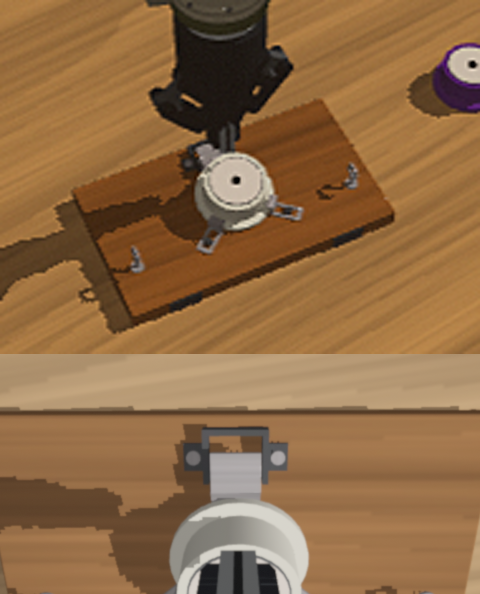

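Picture 9: the light sits bedded under both clips with its back on the ramp, and the shut fingertips are above its back edge. Press down in small steps.

Emit:
step_arm([
  {"xyz": [0, 0, 0.2], "turn": [0, 0, 0], "gripper": -1},
  {"xyz": [0, 0, 0.15], "turn": [0, 0, 0], "gripper": -1},
  {"xyz": [0, 0, 0.1], "turn": [0, 0, 0], "gripper": -1},
  {"xyz": [0, 0, 0], "turn": [0, 0, 0], "gripper": -1},
  {"xyz": [0, 0, 0], "turn": [0, 0, 0], "gripper": -1},
])

```text
time_s: 17.95
position: [0.5603, -0.0965, 0.0383]
tool_rot: [[0.15, 0.989, -0.001], [0.989, -0.15, 0.0], [0.0, -0.001, -1.0]]
ft_force: [-0.3, -0.7, -0.0]
grip_width: -0.0002
```

Emit:
step_arm([
  {"xyz": [0, 0, 0.025], "turn": [0, 0, 0], "gripper": -1},
  {"xyz": [0, 0, 0], "turn": [0, 0, 0], "gripper": -1},
  {"xyz": [0, 0, 0.025], "turn": [0, 0, 0], "gripper": -1},
  {"xyz": [0, 0, 0], "turn": [0, 0, 0], "gripper": -1},
  {"xyz": [0, 0, 0], "turn": [0, 0, 0], "gripper": -1},
])

```text
time_s: 18.37
position: [0.5605, -0.0966, 0.037]
tool_rot: [[0.15, 0.989, -0.0], [0.989, -0.15, -0.0], [-0.0, -0.0, -1.0]]
ft_force: [0.2, 0.1, 1.8]
grip_width: -0.0001
```

Emit:
step_arm([
  {"xyz": [0, 0, 0.025], "turn": [0, 0, 0], "gripper": -1},
  {"xyz": [0, 0, 0], "turn": [0, 0, 0], "gripper": -1},
  {"xyz": [0, 0, 0], "turn": [0, 0, 0], "gripper": -1},
])

```text
time_s: 18.62
position: [0.5602, -0.0965, 0.0359]
tool_rot: [[0.15, 0.989, -0.001], [0.989, -0.15, 0.0], [-0.0, -0.001, -1.0]]
ft_force: [-2.5, -0.6, 5.2]
grip_width: -0.0003
```

Emit:
step_arm([
  {"xyz": [0, 0, 0.025], "turn": [0, 0, 0], "gripper": -1},
  {"xyz": [0, 0, 0], "turn": [0, 0, 0], "gripper": -1},
  {"xyz": [0, 0, 0], "turn": [0, 0, 0], "gripper": -1},
])

```text
time_s: 18.87
position: [0.5598, -0.0964, 0.0349]
tool_rot: [[0.15, 0.989, -0.002], [0.989, -0.15, 0.0], [-0.0, -0.002, -1.0]]
ft_force: [-3.9, -0.0, 6.0]
grip_width: 0.0001
```

Emit:
step_arm([
  {"xyz": [0, 0, 0.025], "turn": [0, 0, 0], "gripper": -1},
  {"xyz": [0, 0, 0], "turn": [0, 0, 0], "gripper": -1},
  {"xyz": [0, 0, 0], "turn": [0, 0, 0], "gripper": -1},
])

```text
time_s: 19.12
position: [0.5605, -0.0965, 0.0336]
tool_rot: [[0.15, 0.989, -0.001], [0.989, -0.15, 0.0], [0.0, -0.001, -1.0]]
ft_force: [-0.5, -0.2, 0.2]
grip_width: 0.0
```

Emit:
step_arm([
  {"xyz": [0, 0, 0.025], "turn": [0, 0, 0], "gripper": -1},
  {"xyz": [0, 0, 0], "turn": [0, 0, 0], "gripper": -1},
  {"xyz": [0, 0, 0.025], "turn": [0, 0, 0], "gripper": -1},
  {"xyz": [0, 0, 0], "turn": [0, 0, 0], "gripper": -1},
  {"xyz": [0, 0, 0], "turn": [0, 0, 0], "gripper": -1},
])

```text
time_s: 19.53
position: [0.5604, -0.0966, 0.0316]
tool_rot: [[0.15, 0.989, -0.001], [0.989, -0.15, 0.0], [0.0, -0.001, -1.0]]
ft_force: [-0.3, -0.2, 1.5]
grip_width: 0.0002
```

Run:
```python
from h import *
nst(); im,d,ci=grab('scene','s6.png'); P=cloud(d,ci)
N=np.stack([P@ex,P@ey,P[...,2]],-1); hsv=cv2.cvtColor(im,cv2.COLOR_RGB2HSV)
w=(hsv[...,1]<70)&(hsv[...,2]>90)&(abs(N[...,0]-.599)<.02)&(abs(N[...,1]+.012)<.024)&(N[...,2]>.040)&(N[...,2]<.065)
t=N[w]; s=np.linalg.lstsq(np.c_[t[:,:2],np.ones(len(t))],t[:,2],rcond=None)[0]; print('lens slope',s[:2].round(3),'z mean',t[:,2].mean().round(4),len(t))
```

```text
t 19.53 pos [ 0.5604 -0.0966  0.0316] F [-0.31 -0.22  1.5 ] T [0.03 0.02 0.01] w 0.0002
[[ 1.502e-01  9.887e-01 -1.000e-03]
 [ 9.887e-01 -1.502e-01  2.000e-04]
 [ 0.000e+00 -1.000e-03 -1.000e+00]]
x' 0.5685 y' -0.0127 z 0.0316 tilt 0.0010 | Fx' -0.27 Fy' -0.26 Fz 1.50
lens slope [-0.067 -0.006] z mean 0.0483 288
```

Emit:
step_arm([
  {"xyz": [0, 0, 0.025], "turn": [0, 0, 0], "gripper": -1},
  {"xyz": [0, 0, 0], "turn": [0, 0, 0], "gripper": -1},
  {"xyz": [0, 0, 0], "turn": [0, 0, 0], "gripper": -1},
])

```text
time_s: 19.83
position: [0.5604, -0.0965, 0.0307]
tool_rot: [[0.15, 0.989, -0.001], [0.989, -0.15, 0.0], [0.0, -0.001, -1.0]]
ft_force: [-0.3, -0.9, 0.1]
grip_width: -0.0001
```

Emit:
step_arm([
  {"xyz": [0, 0, 0.025], "turn": [0, 0, 0], "gripper": -1},
  {"xyz": [0, 0, 0], "turn": [0, 0, 0], "gripper": -1},
  {"xyz": [0, 0, 0], "turn": [0, 0, 0], "gripper": -1},
])

```text
time_s: 20.08
position: [0.5604, -0.0965, 0.0297]
tool_rot: [[0.15, 0.989, -0.001], [0.989, -0.15, 0.0], [0.0, -0.001, -1.0]]
ft_force: [0.3, 0.4, -1.2]
grip_width: -0.0
```

Emit:
step_arm([
  {"xyz": [0, 0, 0.025], "turn": [0, 0, 0], "gripper": -1},
  {"xyz": [0, 0, 0], "turn": [0, 0, 0], "gripper": -1},
  {"xyz": [0, 0, 0], "turn": [0, 0, 0], "gripper": -1},
])

```text
time_s: 20.33
position: [0.5603, -0.0965, 0.0287]
tool_rot: [[0.15, 0.989, -0.001], [0.989, -0.15, 0.0], [0.0, -0.001, -1.0]]
ft_force: [-0.6, -0.3, -0.0]
grip_width: 0.0001
```

Emit:
step_arm([
  {"xyz": [0, 0, 0.025], "turn": [0, 0, 0], "gripper": -1},
  {"xyz": [0, 0, 0], "turn": [0, 0, 0], "gripper": -1},
  {"xyz": [0, 0, 0], "turn": [0, 0, 0], "gripper": -1},
])

```text
time_s: 20.58
position: [0.5604, -0.0966, 0.0277]
tool_rot: [[0.15, 0.989, -0.001], [0.989, -0.15, 0.0], [-0.0, -0.001, -1.0]]
ft_force: [0.1, -0.6, 0.3]
grip_width: -0.0002
```

Emit:
step_arm([
  {"xyz": [0, 0, 0.02], "turn": [0, 0, 0], "gripper": -1},
  {"xyz": [0, 0, 0], "turn": [0, 0, 0], "gripper": -1},
  {"xyz": [0, 0, 0], "turn": [0, 0, 0], "gripper": -1},
])

```text
time_s: 20.83
position: [0.5604, -0.0966, 0.0277]
tool_rot: [[0.15, 0.989, -0.0], [0.989, -0.15, -0.0], [-0.0, -0.0, -1.0]]
ft_force: [-2.6, 0.8, 7.8]
grip_width: 0.0001
```

Run:
```python
from h import *
nst(); im,d,ci=grab('scene','s7.png'); P=cloud(d,ci)
N=np.stack([P@ex,P@ey,P[...,2]],-1); hsv=cv2.cvtColor(im,cv2.COLOR_RGB2HSV)
w=(hsv[...,1]<70)&(hsv[...,2]>90)&(abs(N[...,0]-.599)<.02)&(abs(N[...,1]+.012)<.024)&(N[...,2]>.040)&(N[...,2]<.065)
t=N[w]; s=np.linalg.lstsq(np.c_[t[:,:2],np.ones(len(t))],t[:,2],rcond=None)[0]; print('lens slope',s[:2].round(3),'z mean',t[:,2].mean().round(4),len(t))
```

```text
t 20.83 pos [ 0.5604 -0.0966  0.0277] F [-2.57  0.83  7.81] T [0.11 0.44 0.04] w 0.0001
[[ 1.501e-01  9.887e-01 -4.000e-04]
 [ 9.887e-01 -1.501e-01 -2.000e-04]
 [-3.000e-04 -3.000e-04 -1.000e+00]]
x' 0.5685 y' -0.0127 z 0.0277 tilt 0.0003 | Fx' -2.67 Fy' 0.44 Fz 7.81
lens slope [-0.058 -0.   ] z mean 0.0486 294
```

Emit:
step_arm([
  {"xyz": [0, 0, 0.02], "turn": [0, 0, 0], "gripper": -1},
  {"xyz": [0, 0, 0], "turn": [0, 0, 0], "gripper": -1},
  {"xyz": [0, 0, 0], "turn": [0, 0, 0], "gripper": -1},
  {"xyz": [0, 0, 0], "turn": [0, 0, 0], "gripper": -1},
])

```text
time_s: 21.22
position: [0.5604, -0.0966, 0.0276]
tool_rot: [[0.15, 0.989, 0.0], [0.989, -0.15, -0.0], [-0.0, 0.0, -1.0]]
ft_force: [-4.3, 1.6, 14.9]
grip_width: 0.0003
```

Emit:
step_arm([
  {"xyz": [0, 0, -0.1], "turn": [0, 0, 0], "gripper": -1},
  {"xyz": [0, 0, -0.5], "turn": [0, 0, 0], "gripper": -1},
  {"xyz": [0, 0, -0.8], "turn": [0, 0, 0], "gripper": -1},
  {"xyz": [0, 0, -0.8], "turn": [0, 0, 0], "gripper": -1},
  {"xyz": [0, 0, -0.8], "turn": [0, 0, 0], "gripper": 1},
  {"xyz": [0, -0.3, 0], "turn": [0, 0, 0], "gripper": 1},
  {"xyz": [0, -0.3, 0], "turn": [0, 0, 0], "gripper": 1},
  {"xyz": [0, 0, 0], "turn": [0, 0, 0], "gripper": 1},
  {"xyz": [0, 0, 0], "turn": [0, 0, 0], "gripper": 1},
  {"xyz": [0, 0, 0], "turn": [0, 0, 0], "gripper": 1},
  {"xyz": [0, 0, 0], "turn": [0, 0, 0], "gripper": 1},
])

```text
time_s: 22.13
position: [0.5372, -0.0931, 0.1458]
tool_rot: [[0.15, 0.989, -0.001], [0.989, -0.15, 0.0], [0.0, -0.001, -1.0]]
ft_force: [-0.1, -0.3, -0.2]
grip_width: 0.083
```

Run:
```python
from h import *
lens('w12.png'); grab('scene','s8.png')
a=cv2.imread('pics/s8.png')[190:330,230:420]; g=cv2.imread('pics/w12.png')
cv2.imwrite('pics/sw4.png',np.vstack([cv2.resize(a,(480,354),interpolation=cv2.INTER_CUBIC),cv2.resize(g[80:320,80:560],(480,240))]))
```

```text
t 22.13 pos [ 0.5372 -0.0931  0.1458] F [-0.15 -0.33 -0.15] T [ 0.01 -0.03 -0.01] w 0.083
[[ 1.502e-01  9.887e-01 -1.000e-03]
 [ 9.887e-01 -1.502e-01  2.000e-04]
 [ 1.000e-04 -1.000e-03 -1.000e+00]]
x' 0.5451 y' -0.0127 z 0.1458 tilt 0.0010 | Fx' -0.10 Fy' -0.35 Fz -0.15
lens tilt [ 0.0092 -0.0008] c [ 0.5897 -0.0111] size [0.0563 0.0563] z at c 0.0475 3978
```

View pics/sw4.png

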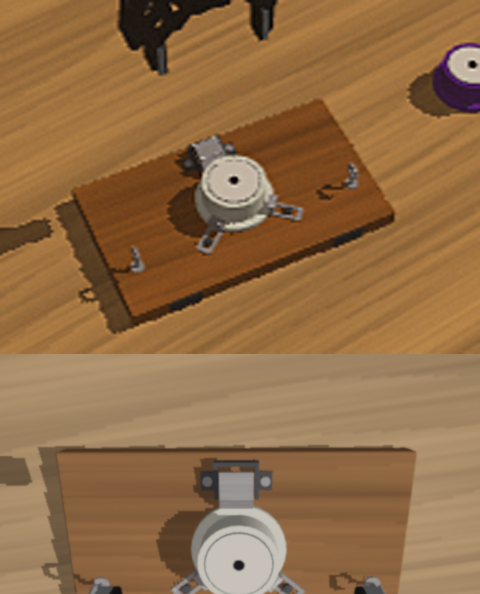

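```bash
python3 -c "
from h import *
print(order.close_job()); st()"
```

```text
the job is handed in; nothing more can be done
None
the job is handed in; nothing more can be done
```

I fitted the light to the shelf, released it and handed the job in at about 22 s of robot time. `close_job` reports no verdict, so whether it passed isn't confirmed.

**What I did:**
- I gripped the light by its body and tilted it 0.21 rad, back edge up, then slid it forward under both lips until the clips stopped it.
- I held a push of about 9.4 to 9.8 N with sideways force under 0.6 N. By my estimate that is about 6 N or more on each clip, for at least 0.5 s.
- I eased the push, let go and pressed the back edge down with the shut fingertips. The downward force peaked at about 15 N and the light ended on a hard stop.

**Last checks, by wrist camera:**
- **Flatness:** the lens was within 0.01 rad of level.
- **Height:** its top was at 47.5 mm, against 47 mm expected.
- **Position:** the centre was within about 2 mm of my estimate of the nest.
- **Fit:** the rim was under both lips, with the catch strip against its back edge. Contact with both clips and the catch after release was judged from the pictures, not measured.
- **Bystanders:** I never went near the dish, carabiner or bell, though I didn't re-measure their positions.

**What disagreed:**
- **Fingertip position:** the fingertips stood about 40 mm farther back than the text says. My first grasp shut on air above the lens, touching nothing, and I then used the measured position.
- **Scene camera while pressing:** a rough reading gave a slope of about 0.06 rad, even at the hard stop. With the arm clear, the wrist camera and the pictures showed the light flat, so I trusted those.

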